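Tighten the grinder's slotted nut to the next slot and lock it

ROBOT

A 6-joint arm with a two-finger parallel gripper is mounted at the origin on a cart in front of the work surface, level with it; the furniture and walls round the work are solid. World frame = base frame: x ahead of the robot, y to its left, z up, the work surface at z = 0. Lengths are in m, angles in rad, forces in N, time in s.
With the tool pointing down it reaches from about 0.375 to 0.975 m from the base axis. Payload 3.8 kg.
Tool frame: the origin (TCP) lies at the very end of the fingers, on their centre line; the grasp point (between the pads) lies 19 mm behind it; z points along the fingers, y is the line along which they close (so a half turn about z gives the same grasp; the last joint's range is limited). The gripper opens to 85 mm and grips with 20 to 120 N. Pads are 22 mm wide; open, the fingers measure 114 mm over their backs; the gripper's body (76 mm by 85 mm) begins 54 mm behind the grasp point. The pads swing forward as they close: fully open they stand 13 mm farther back than shut.
Start: joints at [-1.141, 0.264, 1.604, -0, 1.274, -0.037], TCP at [0.304, -0.603, 0.231] pointing down, gripper open.
Joint ranges: [-2.63, 2.63], [-0.94, 2.18], [0.31, 2.57], [-1.31, 4.45], [0, 2.66], [-2.55, 2.55]. Speed limits (rad/s): [2.57, 2.57, 3.14, 3.14, 3.14, 3.14].

INTERFACE

Orientations are given as a unit quaternion [x, y, z, w].
In Python, from cell import ctrl gives the robot as it stands.
- The arm moves only by the tool move_arm, never from a script. Its argument "series" is a list of rows, each a list of 7 numbers: the shift along the tool's x, y, z normalised to -1 to 1, where 1 is 0.02 m, then the turn, a rotation vector about the tool's x, y, z normalised to -1 to 1, where 1 is 8 degrees, then the opening, from 0 (shut) to 1 (fully open). In form: [[x, y, z, wx, wy, wz, hand], ...]. A call has 1 to 10 rows; each row shifts and turns the commanded pose from where the row before left it, along the tool's axes as they then stand; what a row does not reach is not made up. A row lasts 1/10 s, in which the tool goes at most 50 mm and 8.59 degrees, less where a joint would pass 70% of its speed; a pose out of reach is approached as far as the arm can. A call with a number of a shift or a turn outside -1 to 1 is refused whole. A call with a gripper value outside its range is refused whole. The fingers move at their own pace and stop on an object; "force" is the grip in N (left out, the last holds). Time passes only in rows, so rows that do not move let the fingers close. It gives the time, the measured TCP pose, the force, the opening and the grip force at its end, in the units of the state.
- ctrl.get_state(): the state, without advancing time (a new reading comes with each control period).
- ctrl.capture(name): name is "scene" or "top" or "wrist"; returns (picture, depth): 400x640x3 uint8, blue, green, red; 400x640 float32, m along the optical axis (not along the pixel's ray), 0 where there is no reading.
- ctrl.camera_model(name): a dict with "fovy" (degrees; the focal length in pixels is half the picture's height over the tangent of half this angle, whatever the lens; pixels are square), "cx", "cy" (the principal point, pixels), "R" (3x3) and "t" (3): a world point X has camera coordinates R X + t. Camera axes: x right, y down, z forward; pixel columns grow to the right and rows downward; lengths in m; the calibration is good to about 2 mm. A picture is of the moment at which its call begins: read the wrist's pose just before it. camera_model takes no time and is no camera call; for the wrist camera it gives the pose at the moment of the call.
- ctrl.hand_in(): hands the job in; it is judged then, once.
The state is a dict: "time": time; "joint_pos": joint angles; "qvel": joint speeds; "effort": joint torques, N m; "eef_pos": TCP position; "ee_rot": TCP orientation; "force": force on the tool from outside, world axes, zero at the start; "wrist_torque": the same for the moment, N m; "grip_width": opening from 0.0 (shut) to 1.0 (fully open); "gripper_force": force on a finger pad.
Only numpy, scipy, OpenCV 4.12 (cv2) and the standard library are available. Lean on these libraries where they do the work, as an engineer would, in place of code of your own. Each camera call takes 0.05 s, during which the arm holds its last target. There are 200 camera calls.

TASK

Tighten the slotted brass nut of the cocoa grinder clockwise (seen from above), just as far as the next slot, where the sprung lock pin drops in. Then push the pin fully home by its yellow head and let go. Be gentle: do not wrench the nut against the pin or ram the pin, never turn the nut back, and leave the things around the grinder alone.

Things in the scene. Friction and masses are not known exactly. Their poses are not given: they have to be found in the camera images.
- grinder: Table-top cocoa grinder, fixed: round red housing 186 mm across, steel drum (160 mm across, rim 104 mm above the table), two roller stones. Origin: on the table, under the upright spindle; z up; -x is its front (black switch knob).
- spindle_axis (a point): Point on the spindle axis, 178 mm above the table (top of the 18 mm spindle); axes as the grinder's, not the spindle's. The spindle stopped at an unmeasured angle: its cross hole, pin and pin guide point from the axis towards the grinder's -x within 0.27 rad either side; it holds still. Guide: upright, 16 mm wide, 35 to 45 mm from the axis, 123 to 172 mm above the table.
- nut_mid (a point): Middle of the brass nut's hexagon (46 mm across flats, 131 to 156 mm above the table), on the axis, 143.5 mm above the table; turns with the nut. Crown above: 42 mm across, up to 170 mm, six 8 mm slots, one over each flat. z up; y is square to one pair of flats: fingers on this pair stay clear of the pin through the turn, on the others they may meet it. Drag 0.35 N m; stays where left.
- slotted_nut (a joint): Angle of the nut against the grinder (rad), growing clockwise = tightening; 0 when the y axes of both agree. Starts within -0.06 to 0.06. The next slot lines up with the pin at 0.524 plus the spindle's angle (unmeasured, within 0.27, clockwise positive). The pin drops in about 0.05 before line-up; about 0.05 after it the slot's wall meets the pin: a hard stop, 20 N within 0.05.
- lock_pin (a joint): Travel of the pin towards the axis (m). Level rod 6 mm thick, 163.5 mm above the table; yellow head 24 mm across, 7 mm thick, its outer face 86 mm minus this travel from the axis. A light spring presses its tip on the crown (0.001 to 0.004 at the start); at a slot it jumps to about 0.013, the mouth of the cross hole. Pushed with about 3 N it goes home to 0.034 and stays.
- sweet_pack: Flat yellow pack of wafers, 46 x 96 x 22 mm, lying beside the grinder; origin under its centre. Leave alone.
- ribbon_spool_2: Yellow spool of ribbon, 53 mm across, 22 mm high; origin under its centre. Leave alone.
- cocoa_tin: Red round cocoa tin, 64 mm across and high; origin under its centre. Leave alone.
- bonbon_scoop: Steel sweet scoop, 167 mm long (along its y), 20 mm high; origin under its middle. Leave alone.

How it is judged:
By the outcome, as a careful person would: the job done as asked, in the order asked, and still so for the second after the job is handed in, with the robot touching nothing.
It also fails if it takes over 64 s, if anything falls off the work surface, if the arm or the gripper's body presses on something with over 40 N, if the wrist force passes 120 N, or if a joint passes its speed limit or range.

## Working session

There is one attempt and no reset: what is moved stays moved. The work goes in short steps, Python scripts to look and compute and a tool call to move; the robot and the scene stay as the last step left them, time stands still between calls to the robot, and variables do not carry over. Pictures are saved under pics/ and viewed, at most 10 in all, crops included, and the job is handed in when it is done.

Besides the shell and the picture viewer there is one more tool, called after "Request:" by a JSON object that holds its "api" and its "payload", one argument or row to a line. move_arm: Moves the arm, as the interface text tells. Its arguments: {"type":"object","properties":{"series":{"type":"array"},"force":{"type":"number"}},"required":["series"]}

```bash
mkdir -p pics; ls
cat > h.py <<'E'
import numpy as np, cv2
from cell import ctrl
def f(m): return 200/np.tan(np.radians(m["fovy"])/2)
def cloud(name):
    m=ctrl.camera_model(name); im,d=ctrl.capture(name)
    v,u=np.mgrid[:400,:640]; F=f(m)
    c=np.stack([(u-m["cx"])/F*d,(v-m["cy"])/F*d,d],-1)
    P=(c-np.array(m["t"]))@np.array(m["R"])
    P[d<=0]=np.nan
    return im,P,m
def proj(m,X):
    c=np.array(m["R"])@np.array(X)+m["t"]; return c[:2]/c[2]*f(m)+[m["cx"],m["cy"]]
E
python3 - <<'E'
from h import *
for n in ("scene","top"):
    im,P,m=cloud(n); np.savez(f"pics/{n}.npz",im=im,P=P); cv2.imwrite(f"pics/{n}1.png",im)
    print(n,m, -np.array(m["R"]).T@m["t"])
print(ctrl.get_state())
E
```

```text
pics
scene {'fovy': 52.3692810898561, 'cx': 315.22402164832397, 'cy': 198.39991993501334, 'R': array([[-0.84009098, -0.54229321, -0.0128538 ],
       [-0.20581074,  0.34057593, -0.91741483],
       [ 0.50188552, -0.76806648, -0.39772454]]), 't': array([0.44259885, 0.22247639, 0.81142845])} [0.01036714 0.78747924 0.53251722]
top {'fovy': 49.82032778807961, 'cx': 321.40848560239806, 'cy': 207.00683570190068, 'R': array([[-0.02513376, -0.99957256, -0.01493322],
       [-0.98425699,  0.02735731, -0.17461317],
       [ 0.17494706,  0.01030944, -0.98452386]]), 't': array([0.03899266, 0.52633864, 1.026946  ])} [0.33937133 0.01398954 1.10354079]
{'time': 0.1, 'joint_pos': array([-1.14091199e+00,  2.64706353e-01,  1.60524335e+00,  6.15513019e-06,
        1.27374470e+00, -3.69061894e-02]), 'qvel': array([-9.79674890e-04, -4.77648261e-04, -2.20717587e-03,  7.53134460e-05,
        1.51564813e-04, -1.23956169e-03]), 'effort': array([-2.15536465e-04, -5.16709256e+01, -3.68589127e+01, -8.88905197e-05,
        6.33980439e-03,  1.22884964e-05]), 'eef_pos': array([ 0.30347887, -0.6021717 ,  0.23006413]), 'ee_rot': array([ 9.72886413e-01,  2.31281048e-01, -2.02273939e-04, -1.03122749e-03]), 'force': array([ 0.51787392, -0.05751865,  0.34751355]), 'wrist_torque': array([0.00918663, 0.01622209, 0.02559218]), 'gripper_force': 0.0, 'grip_width': 0.9995708697299768}
```

View pics/scene1.png

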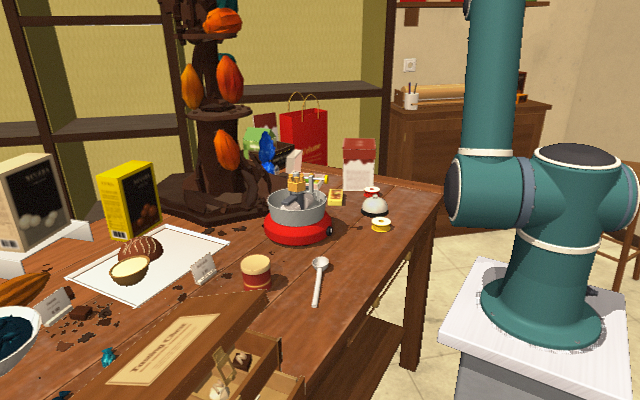

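View pics/top1.png

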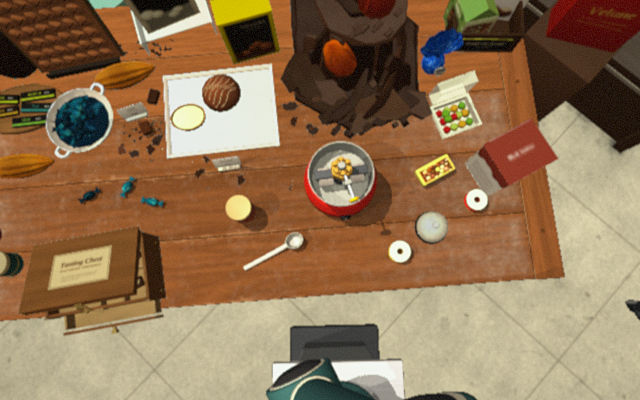

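The scene picture shows the grinder at about (300,215). In the top picture it is at (341,178), with the pin pointing down and slightly right to about (352,197). Next I measure.

Run:
```python
from h import *
from scipy.optimize import least_squares
D=np.load("pics/top.npz");P=D["P"];im=D["im"]
def circ(p):
    r=least_squares(lambda q:np.hypot(p[:,0]-q[0],p[:,1]-q[1])-q[2],[*p.mean(0)[:2],.08],loss="soft_l1",f_scale=.002);return r.x
sub=np.zeros((400,640),bool);sub[130:225,295:385]=1
z=P[...,2]
rim=sub&(z>.098)&(z<.11); p=P[rim]; c=circ(p);print("rim",c,len(p))
p=p[np.abs(np.hypot(p[:,0]-c[0],p[:,1]-c[1])-.08)<.006];c=circ(p);print("rim",c,len(p),np.median(p[:,2]))
hi=sub&(z>.12)
for lo,h in((.12,.15),(.15,.16),(.16,.175),(.175,.19)):
    q=P[sub&(z>lo)&(z<=h)];print(lo,h,len(q),q.mean(0) if len(q) else'',np.nanmax(q[:,2]) if len(q) else '')
hsv=cv2.cvtColor(im,cv2.COLOR_BGR2HSV)
ye=sub&(hsv[...,0]>20)&(hsv[...,0]<35)&(hsv[...,1]>150)&(z>.14)
print("yellow",ye.sum(),P[ye][:20].round(3))
cv2.imwrite("pics/topc.png",cv2.resize(im[130:225,295:385],None,fx=6,fy=6,interpolation=cv2.INTER_CUBIC))
S=np.load("pics/scene.npz");cv2.imwrite("pics/scenec.png",cv2.resize(S["im"][160:255,255:345],None,fx=6,fy=6,interpolation=cv2.INTER_CUBIC))
cv2.imwrite("pics/both.png",np.hstack([cv2.resize(a,(400,422),interpolation=cv2.INTER_CUBIC) for a in (im[130:225,295:385],S["im"][160:255,255:345])]))
```

```text
rim [ 0.59825509 -0.0235289   0.07584535] 487
rim [ 0.59685268 -0.02344637  0.07743222] 340 0.10391561982600117
0.12 0.15 113 [ 0.58493879 -0.02138671  0.13014207] 0.1496708097517955
0.15 0.16 160 [ 0.59116574 -0.02345847  0.15632025] 0.15999317014543335
0.16 0.175 271 [ 0.57298136 -0.0310723   0.16896831] 0.17499931138308933
0.175 0.19 58 [ 0.58269545 -0.027795    0.17785415] 0.18102517967295198
yellow 105 [[ 0.616 -0.019  0.17 ]
 [ 0.616 -0.021  0.169]
 [ 0.615 -0.023  0.171]
 [ 0.613 -0.021  0.172]
 [ 0.612 -0.023  0.173]
 [ 0.611 -0.034  0.17 ]
 [ 0.611 -0.036  0.17 ]
 [ 0.611 -0.039  0.169]
 [ 0.61  -0.009  0.168]
 [ 0.608 -0.034  0.171]
 [ 0.608 -0.036  0.171]
 [ 0.608 -0.038  0.172]
 [ 0.611 -0.005  0.155]
 [ 0.608 -0.007  0.168]
 [ 0.607 -0.009  0.17 ]
 [ 0.611 -0.012  0.155]
 [ 0.608 -0.003  0.158]
 [ 0.604 -0.005  0.171]
 [ 0.604 -0.007  0.173]
 [ 0.605 -0.009  0.17 ]]
```

View pics/both.png

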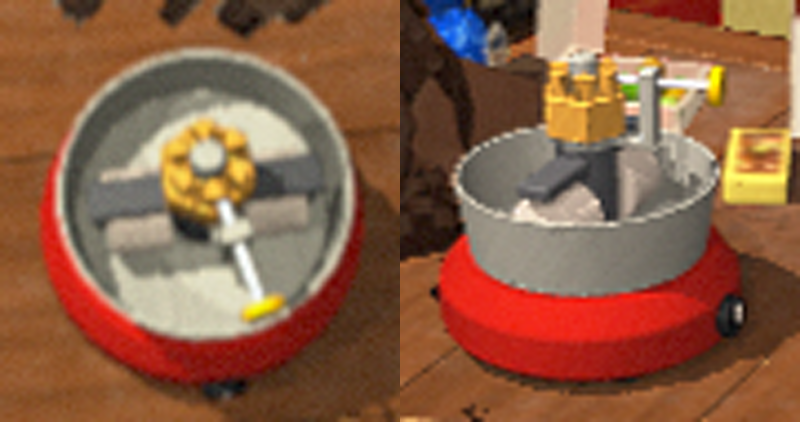

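The crop shows the spindle top at about (207,155), the guide at (230,230) and the yellow head at (262,305). The knob is at (222,388), so the grinder's yaw is small and the pin is swung towards -y.

Run:
```python
from h import *
D=np.load("pics/top.npz");P=D["P"];im=D["im"]
print("head",np.nanmedian(P[196:202,351:357].reshape(-1,3),0),P[199,354])
print("knob",P[213:220,342:348,:].reshape(-1,3)[(im[213:220,342:348].sum(-1)<120).ravel()].mean(0))
hsv=cv2.cvtColor(im,cv2.COLOR_BGR2HSV);sub=np.zeros((400,640),bool);sub[150:220,300:385]=1
red=np.zeros_like(sub);red[130:225,295:385]=1
q=P[red&((hsv[...,0]<6)|(hsv[...,0]>174))&(hsv[...,1]>180)];print("red y-range",np.percentile(q[:,1],[1,50,99]),np.percentile(q[:,0],[1,99]),np.median(q[:,2]))
c=P[sub&(P[...,2]>.1755)&(P[...,2]<.181)&(hsv[...,1]<60)];print("spindle top",np.median(c,0),len(c))
y=P[sub&(hsv[...,0]>18)&(hsv[...,0]<35)&(hsv[...,1]>150)&(P[...,0]<.55)];print("head",y.mean(0),y.min(0),y.max(0),len(y))
m=ctrl.camera_model("wrist");s=ctrl.get_state();from scipy.spatial.transform import Rotation as R
T=R.from_quat(s["ee_rot"]).as_matrix();print(T, T.T@(-np.array(m["R"]).T@m["t"]-s["eef_pos"]), np.array(m["R"])@T,m["fovy"])
```

```text
head [ 0.52137295 -0.04848083  0.17165468] [ 0.51941954 -0.0479677   0.17912952]
knob [ 0.50283069 -0.03134682  0.03818531]
red y-range [nan nan nan] [nan nan] nan
spindle top [ 0.59695824 -0.02430335  0.17820296] 46
head [ 0.52054182 -0.04838585  0.17423813] [ 0.51572364 -0.05749964  0.16976431] [ 0.52485959 -0.03952834  0.17912952] 26
[[ 8.93018072e-01  4.50019961e-01 -8.70585881e-04]
 [ 4.50020796e-01 -8.93016027e-01  1.91297016e-03]
 [ 8.34276147e-05 -2.10009868e-03 -9.99997791e-01]] [ 8.32532493e-02 -1.12342151e-04 -1.42615231e-01] [[-3.50673798e-04  9.99999525e-01 -9.08893800e-04]
 [-9.46270950e-01 -6.25745565e-04 -3.23374239e-01]
 [-3.23374654e-01  7.46660926e-04  9.46270720e-01]] 66.03610929746604
```

Request:
{"api": "move_arm", "payload": {
  "series": [
    [1,-0.735,-1,0,0,0,1],
    [1,-0.735,-1,0,0,0,1],
    [1,-0.735,-1,0,0,0,1],
    [1,-0.735,0,0,0,0,1],
    [1,-0.735,0,0,0,0,1],
    [1,-0.735,0,0,0,0,1],
    [1,-0.735,0,0,0,0,1],
    [1,-0.735,0,0,0,0,1],
    [1,-0.735,0,0,0,0,1],
    [1,-0.735,0,0,0,0,1]
  ]
}}

```text
time: 1.1
eef_pos: [0.4163, -0.3803, 0.2907]
ee_rot: [0.973, 0.231, -0.0, -0.0]
force: [-0.5, 0.1, 0.8]
grip_width: 0.998
gripper_force: 0.0
```

Request:
{"api": "move_arm", "payload": {
  "series": [
    [1,-0.735,0,0,0,0,1],
    [1,-0.735,0,0,0,0,1],
    [1,-0.735,0,0,0,0,1],
    [1,-0.735,0,0,0,0,1],
    [1,-0.735,0,0,0,0,1],
    [1,-0.735,0,0,0,0,1],
    [1,-0.735,0,0,0,0,1],
    [1,-0.735,0,0,0,0,1],
    [1,-0.735,0,0,0,0,1],
    [1,-0.735,0,0,0,0,1]
  ]
}}

```text
time: 2.1
eef_pos: [0.5287, -0.1591, 0.2907]
ee_rot: [0.973, 0.231, -0.0, -0.0]
force: [0.4, -0.2, 0.5]
grip_width: 1.0
gripper_force: 0.0
```

Request:
{"api": "move_arm", "payload": {
  "series": [
    [1,-0.735,0,0,0,0,1],
    [1,-0.735,0,0,0,0,1],
    [1,-0.735,0,0,0,0,1],
    [1,-0.735,0,0,0,0,1],
    [1,-0.735,0,0,0,0,1],
    [1,-0.735,0,0,0,0,1],
    [0.1,-0.07,0,0,0,-1,1],
    [0,0,0,0,0,-1,1],
    [0,0,0,0,0,-1,1],
    [0,0,0,0,0,-1,1]
  ]
}}

```text
time: 3.1
eef_pos: [0.5969, -0.025, 0.2905]
ee_rot: [0.87, 0.493, -0.001, -0.0]
force: [0.3, 0.0, -0.5]
grip_width: 0.999
gripper_force: 0.0
```

Request:
{"api": "move_arm", "payload": {
  "series": [
    [0,0,0,0,0,-1,1],
    [0,0,0,0,0,-1,1],
    [0,0,0,0,0,-1,1],
    [0,0,0,0,0,-1,1],
    [0,0,0,0,0,-1,1],
    [0,0,0,0,0,-1,1],
    [0,0,0,0,0,-1,1],
    [0,0,0,0,0,-1,1],
    [0,0,0,0,0,-1,1],
    [0,0,0,0,0,-1,1]
  ]
}}

```text
time: 4.1
eef_pos: [0.5969, -0.0253, 0.2906]
ee_rot: [0.35, 0.937, -0.0, -0.001]
force: [0.3, 0.1, -0.2]
grip_width: 1.005
gripper_force: 0.0
```

Request:
{"api": "move_arm", "payload": {
  "series": [
    [0,0,0,0,0,-1,1],
    [0,0,0,0,0,-1,1],
    [0,0,0,0,0,-1,1],
    [0,0,0,0,0,-1,1],
    [0,0,0,0,0,-1,1],
    [0,0,0,0,0,-0.7,1],
    [0,0,0,0,0,0,1],
    [0,0,0,0,0,0,1]
  ]
}}

```text
time: 4.9
eef_pos: [0.597, -0.0253, 0.2908]
ee_rot: [-0.037, 0.999, 0.0, -0.0]
force: [-0.1, 0.3, 0.3]
grip_width: 1.004
gripper_force: 0.0
```

```bash
cat >> h.py <<'E'
from scipy.spatial.transform import Rotation as Rot
def st():
    s=ctrl.get_state();T=Rot.from_quat(s["ee_rot"]).as_matrix()
    print("t",round(s["time"],2),"p",s["eef_pos"].round(4),"psi",round(np.arctan2(T[1,0],T[0,0])%(2*np.pi),4),"tilt",T[:2,2].round(4),"F",np.round(s["force"],1),"Tq",np.round(s["wrist_torque"],2),"grip",round(s["grip_width"],3),round(s["gripper_force"],1),"q6",round(s["joint_pos"][5],2))
    return s,T
E
python3 - <<'E'
from h import *
st();im,P,m=cloud("wrist");np.savez("pics/w1.npz",im=im,P=P)
cv2.imwrite("pics/w1.png",im)
print(proj(m,[.597,-.0242,.178]),proj(m,[.5205,-.0484,.1635]))
E
```

```text
t 4.9 p [ 0.597  -0.0253  0.2908] psi 3.215 tilt [-0.0008  0.0001] F [-0.1  0.3  0.3] Tq [ 0.01  0.02 -0.05] grip 1.004 0.0 q6 -1.73
[326.34557687 196.69139884] [304.23535544 102.51540849]
```

View pics/w1.png

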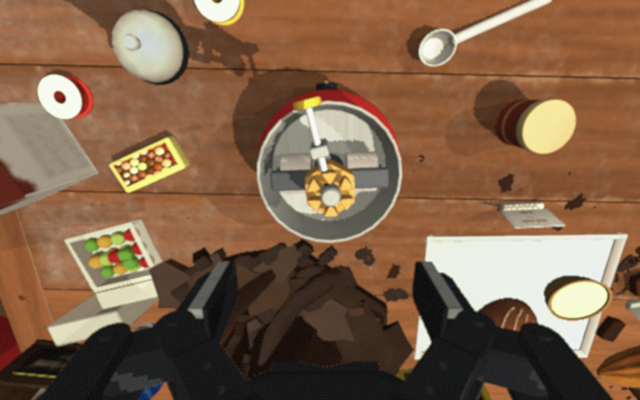

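The wrist view shows the spindle top at about (331,198), the nut around it, the guide at (319,153), the head at (308,103) and the knob at (327,88). I'll measure the axis, pin and nut angles here.

Run:
```python
from h import *
D=np.load("pics/w1.npz");P=D["P"];im=D["im"];hsv=cv2.cvtColor(im,cv2.COLOR_BGR2HSV);z=P[...,2]
sub=np.zeros((400,640),bool);sub[85:245,255:405]=1
c=P[sub&(z>.174)&(z<.182)&(hsv[...,1]<70)&(np.hypot(P[...,0]-.597,P[...,1]+.022)<.02)];print("spindle",c.mean(0),np.ptp(c,axis=0),len(c))
rim=P[sub&(z>.1)&(z<.108)]
from scipy.optimize import least_squares
g=least_squares(lambda q:np.hypot(rim[:,0]-q[0],rim[:,1]-q[1])-.079,[.597,-.022],loss="soft_l1",f_scale=.002).x;print("rim",g,len(rim))
y=P[sub&(hsv[...,0]>18)&(hsv[...,0]<35)&(hsv[...,1]>150)&(P[...,0]<.55)&(z>.14)];print("head",y.mean(0),y.min(0),y.max(0),len(y))
rod=P[sub&(z>.158)&(z<.172)&(hsv[...,1]<60)&(P[...,0]<.575)&(P[...,0]>.526)];print("rod",len(rod),np.polyfit(rod[:,0],rod[:,1],1),rod.mean(0))
k=sub&(im.sum(-1)<130)&(np.arange(400)[:,None]<100);print("knob",P[k&(z>.01)].mean(0))
big=cv2.resize(im[85:245,255:405],None,fx=3.7,fy=3.7,interpolation=cv2.INTER_CUBIC)
cv2.imwrite("pics/w1c.png",cv2.resize(im[160:230,295:370],None,fx=8,fy=8,interpolation=cv2.INTER_CUBIC))
```

```text
spindle [ 0.59648272 -0.0211702   0.17737257] [0.01671747 0.01635767 0.00545704] 288
rim [ 0.59772714 -0.02151427] 1884
head [ 0.52032494 -0.04531133  0.17286017] [ 0.51523592 -0.05638302  0.1631913 ] [ 0.52585995 -0.03524165  0.17634065] 221
rod 509 [ 0.32398287 -0.21491292] [ 0.55085148 -0.03644648  0.16732575]
knob [ 0.50359972 -0.03185367  0.03613818]
```

View pics/w1c.png

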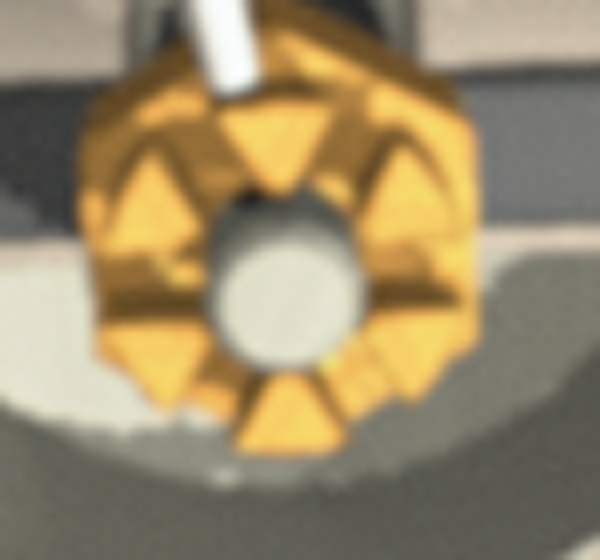

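The nut crop shows teeth at top and bottom, (275,140) and (290,430), and slots left and right. The rod tip rests near (235,90), to the left of the top tooth. I'll get the phase numerically.

Run:
```python
from h import *
D=np.load("pics/w1.npz");im=D["im"];P=D["P"];hsv=cv2.cvtColor(im,cv2.COLOR_BGR2HSV);z=P[...,2]
m=ctrl.camera_model("wrist");R=np.array(m["R"]);C=-R.T@m["t"];F=f(m);print(m["cx"],m["cy"])
v,u=np.mgrid[:400,:640];d=np.stack([(u-m["cx"])/F,(v-m["cy"])/F,np.ones_like(u)],-1)@R
X=C+d*((.170-C[2])/d[...,2])[...,None]
for c in ([.597,-.0215],[.5965,-.021]):
  x=X[...,0]-c[0];y=X[...,1]-c[1];r=np.hypot(x,y);th=np.arctan2(y,x)
  for nm,w in (("V",hsv[...,2].astype(float)),("z",((z>.167)&(z<.174)).astype(float))):
    k=(r>.014)&(r<.0205)&(hsv[...,0]>10)&(hsv[...,0]<35)&(hsv[...,1]>100)
    w=w-w[k].mean(); s=(w[k]*np.exp(6j*th[k])).sum();print(nm,k.sum(),np.angle(s)/6,abs(s)/np.abs(w[k]).sum())
# outer hex flats: fit mask of brass hexagon z .131-.156
```

```text
324.92835163782667 200.7746349250042
V 816 0.11010446753957488 0.4882453866436294
z 816 0.12869708484399275 0.6179212939862861
V 812 0.1302657325261944 0.4485505234763722
z 812 0.1335791417223152 0.5918923418974369
```

Run:
```python
import numpy as np
P=np.load("pics/w1.npz")["P"]
for u,v in((280,180),(290,180),(300,180),(362,180),(370,180),(380,180),(362,160),(295,160)):print(u,v,P[v,u].round(3))
```

```text
280 180 [ 0.602 -0.073  0.118]
290 180 [ 0.601 -0.062  0.119]
300 180 [ 0.6   -0.052  0.118]
362 180 [0.595 0.014 0.118]
370 180 [0.595 0.022 0.118]
380 180 [0.594 0.033 0.118]
362 160 [0.577 0.014 0.099]
295 160 [ 0.583 -0.06   0.097]
```

Request:
{"api": "move_arm", "payload": {
  "series": [
    [0,0.17,1,0,0,-0.23,1],
    [0,0,1,0,0,0,1],
    [0,0,1,0,0,0,1],
    [0,0,1,0,0,0,1],
    [0,0,0.5,0,0,0,1],
    [0,0,0,0,0,0,1],
    [0,0,0,0,0,0,1]
  ]
}}

```text
time: 5.65
eef_pos: [0.5974, -0.0219, 0.2019]
ee_rot: [-0.054, 0.999, -0.0, 0.0]
force: [-0.3, -0.5, -0.1]
grip_width: 0.998
gripper_force: 0.0
```

Run:
```python
from h import *
st();im,P,m=cloud("wrist");np.savez("pics/w2.npz",im=im,P=P)
cv2.imwrite("pics/w2.png",im)
print(proj(m,[.597,-.022,.178]))
```

```text
t 5.65 p [ 0.5974 -0.0219  0.2019] psi 3.2491 tilt [ 0.0006 -0.0001] F [-0.3 -0.5 -0.1] Tq [ 0.02  0.01 -0.04] grip 0.998 0.0 q6 -1.76
[325.04929855 241.97873739]
```

View pics/w2.png

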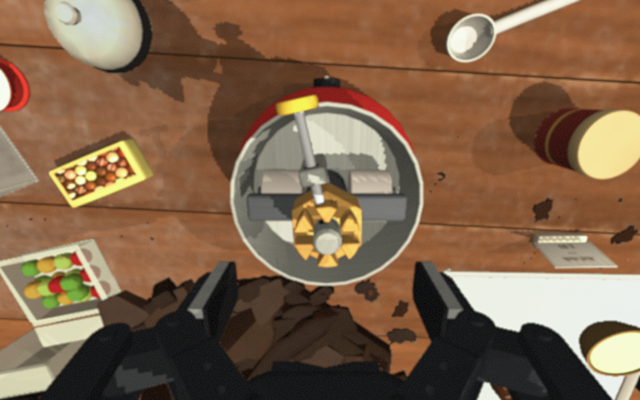

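Spindle top is at (327,240), midway between the fingertips at (237,265) and (415,265), so the tool is centred to about 1 mm. The bar under the fingers tops out at 118 mm, so I stop the TCP at about 123 mm.

Request:
{"api": "move_arm", "payload": {
  "series": [
    [0,0.03,1,0,0,0,1],
    [0,0,1,0,0,0,1],
    [0,0,1,0,0,0,1],
    [0,0,0.9,0,0,0,1],
    [0,0,0.05,0,0,0,1],
    [0,0,0,0,0,0,0.75],
    [0,0,0,0,0,0,0.65],
    [0,0,0,0,0,0,0.62]
  ],
  "force": 40
}}

```text
time: 6.5
eef_pos: [0.5983, -0.0214, 0.1241]
ee_rot: [-0.054, 0.999, -0.0, 0.002]
force: [0.9, 0.2, -0.6]
grip_width: 0.618
gripper_force: 0.0
```

Run:
```python
from h import *
st();im,P,m=cloud("wrist");np.savez("pics/w3.npz",im=im,P=P)
cv2.imwrite("pics/w3.png",im)
```

```text
t 6.5 p [ 0.5983 -0.0214  0.1241] psi 3.2495 tilt [ 0.003  -0.0002] F [ 0.9  0.2 -0.6] Tq [ 0.01 -0.01 -0.06] grip 0.618 0.0 q6 -1.76
```

View pics/w3.png

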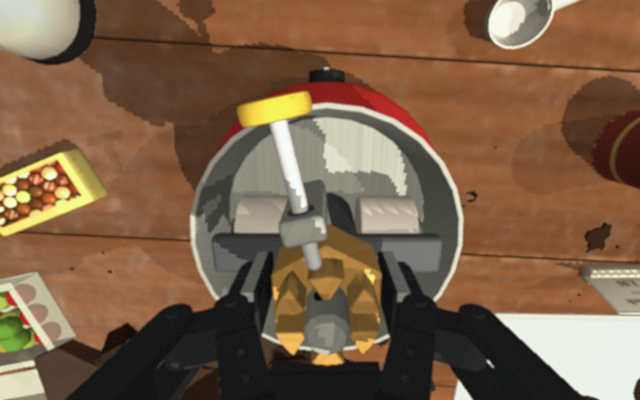

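The fingers straddle the hexagon, centred (pad faces at about x=272 and 385), and the head is at (275,108) clear of them. Closing.

Request:
{"api": "move_arm", "payload": {
  "series": [
    [0,0,0,0,0,0,0.56],
    [0,0,0,0,0,0,0.53],
    [0,0,0,0,0,0,0.5],
    [0,0,0,0,0,0,0.45],
    [0,0,0,0,0,0,0.45]
  ],
  "force": 40
}}

```text
time: 7.05
eef_pos: [0.5975, -0.0208, 0.1235]
ee_rot: [-0.054, 0.999, 0.0, 0.001]
force: [-2.5, 2.4, 6.0]
grip_width: 0.533
gripper_force: 40.1
```

```bash
cat >> h.py <<'E'
def pin(nm,show=True):
    im,P,m=cloud("wrist");hsv=cv2.cvtColor(im,cv2.COLOR_BGR2HSV);z=P[...,2]
    x=P[...,0]-.597;y=P[...,1]+.0217;r=np.hypot(x,y)
    k=(hsv[...,0]>18)&(hsv[...,0]<35)&(hsv[...,1]>150)&(r>.04)&(r<.1)&(x<0)&(z>.148)&(z<.185)
    q=P[k]; u=np.array([np.cos(.308),np.sin(.308)]); s=-(np.c_[x[k],y[k]]@u)
    print("head r mean/95%",s.mean().round(4),np.percentile(s,[5,95]).round(4),k.sum()); np.savez(f"pics/{nm}.npz",im=im,P=P);cv2.imwrite(f"pics/{nm}.png",im)
E
python3 -c "
from h import *
st();pin('w4')"
```

```text
t 7.05 p [ 0.5975 -0.0208  0.1235] psi 3.25 tilt [0.0013 0.0006] F [-2.5  2.4  6. ] Tq [0.53 0.2  0.33] grip 0.533 40.1 q6 -1.76
head r mean/95% 0.08 [0.0769 0.0829] 1738
```

Request:
{"api": "move_arm", "payload": {
  "series": [
    [0,0,0,0,0,0.25,0.45],
    [0,0,0,0,0,0.25,0.45],
    [0,0,0,0,0,0.25,0.45],
    [0,0,0,0,0,0.25,0.45],
    [0,0,0,0,0,0.25,0.45],
    [0,0,0,0,0,0.25,0.45],
    [0,0,0,0,0,0,0.45],
    [0,0,0,0,0,0,0.45]
  ]
}}

```text
time: 7.9
eef_pos: [0.5975, -0.0207, 0.1235]
ee_rot: [0.051, 0.999, 0.001, 0.001]
force: [-1.8, 3.2, 5.5]
grip_width: 0.537
gripper_force: 39.7
```

```bash
python3 -c "
from h import *
st();pin('w5')"
```

```text
t 7.9 p [ 0.5975 -0.0207  0.1235] psi 3.0394 tilt [0.0013 0.001 ] F [-1.8  3.2  5.5] Tq [ 0.48  0.23 -0.19] grip 0.537 39.7 q6 -1.55
head r mean/95% 0.0776 [0.0746 0.0806] 1699
```

Request:
{"api": "move_arm", "payload": {
  "series": [
    [0,0,0,0,0,0.12,0.45],
    [0,0,0,0,0,0.12,0.45],
    [0,0,0,0,0,0.11,0.45],
    [0,0,0,0,0,0,0.45]
  ]
}}

```text
time: 8.35
eef_pos: [0.5975, -0.0207, 0.1235]
ee_rot: [0.075, 0.997, 0.0, 0.001]
force: [-1.7, 2.2, 6.4]
grip_width: 0.534
gripper_force: 40.4
```

```bash
python3 -c "
from h import *
st();pin('w6')"
```

```text
t 8.35 p [ 0.5975 -0.0207  0.1235] psi 2.9912 tilt [0.0013 0.0008] F [-1.7  2.2  6.4] Tq [0.52 0.25 0.07] grip 0.534 40.4 q6 -1.5
head r mean/95% 0.0732 [0.0702 0.0761] 1603
```

```bash
python3 -c "
from h import *
st();pin('w7')
im=np.load('pics/w7.npz')['im'];cv2.imwrite('pics/w7c.png',cv2.resize(im[60:380,180:460],None,fx=1.8,fy=1.8))"
```

```text
t 8.4 p [ 0.5975 -0.0207  0.1235] psi 2.9913 tilt [0.0013 0.0008] F [-1.5  2.8  6.1] Tq [0.44 0.21 0.1 ] grip 0.532 40.4 q6 -1.5
head r mean/95% 0.0732 [0.0702 0.0761] 1600
```

View pics/w7c.png

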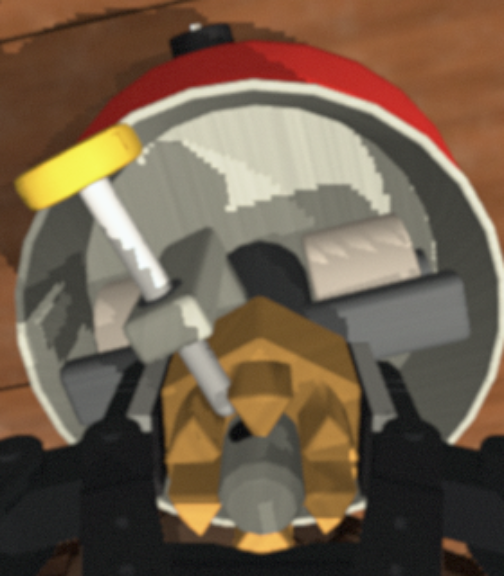

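The pin tip at (228,405) is entering the slot, but travel reads about 10 mm, not yet 13. A little more turn.

Request:
{"api": "move_arm", "payload": {
  "series": [
    [0,0,0,0,0,0.07,0.45],
    [0,0,0,0,0,0.07,0.45],
    [0,0,0,0,0,0,0.45]
  ]
}}

```text
time: 8.75
eef_pos: [0.5975, -0.0207, 0.1235]
ee_rot: [0.085, 0.996, 0.0, 0.001]
force: [-1.6, 3.3, 6.2]
grip_width: 0.53
gripper_force: 40.8
```

```bash
python3 -c "
from h import *
st();pin('w8')"
```

```text
t 8.75 p [ 0.5975 -0.0207  0.1235] psi 2.972 tilt [0.0013 0.0007] F [-1.6  3.3  6.2] Tq [0.51 0.19 0.17] grip 0.53 40.8 q6 -1.48
head r mean/95% 0.069 [0.066  0.0719] 1527
```

Request:
{"api": "move_arm", "payload": {
  "series": [
    [0,0,0,0,0,0.09,0.45],
    [0,0,0,0,0,0.09,0.45],
    [0,0,0,0,0,0,0.45]
  ]
}}

```text
time: 9.1
eef_pos: [0.5975, -0.0207, 0.1235]
ee_rot: [0.097, 0.995, 0.0, 0.001]
force: [-2.1, 3.2, 5.5]
grip_width: 0.534
gripper_force: 40.7
```

```bash
python3 -c "
from h import *
st();pin('w9')"
```

```text
t 9.1 p [ 0.5975 -0.0207  0.1235] psi 2.9467 tilt [0.0012 0.0007] F [-2.1  3.2  5.5] Tq [0.56 0.25 0.15] grip 0.534 40.7 q6 -1.45
head r mean/95% 0.0684 [0.0655 0.0713] 1511
```

Pin travel is about 14 mm and stable, so the nut is in the slot. Release, lift, and turn to face the pin.

Request:
{"api": "move_arm", "payload": {
  "series": [
    [0,0,0,0,0,0,0.62],
    [0,0,0,0,0,0,0.75],
    [0,0,0,0,0,0,0.75],
    [0,0,-0.5,0,0,0,0.75],
    [0,0,-1,0,0,0,0.75],
    [0,0,-1,0,0,0,0.75],
    [0,0,-1,0,0,0,0.75],
    [0,0,-1,0,0,0,0.75],
    [0,0,-0.1,0,0,-0.9,0.4],
    [0,0,0,0,0,-0.9,0]
  ]
}}

```text
time: 10.15
eef_pos: [0.598, -0.0215, 0.2167]
ee_rot: [-0.031, 1.0, -0.0, 0.002]
force: [-0.4, -0.1, -0.1]
grip_width: 0.422
gripper_force: 0.0
```

Request:
{"api": "move_arm", "payload": {
  "series": [
    [0,0,0,0,0,-0.9,0],
    [0,0,0,0,0,-0.9,0],
    [0.5,0,0,0,0,0,0],
    [1,0,0,0,0,0,0],
    [1,0,0,0,0,0,0],
    [1,0,0,0,0,0,0],
    [1,0,0,0,0,0,0],
    [0.7,0,0,0,0,0,0],
    [0,0,0,0,0,0,0],
    [0,0,0,0,0,0,0]
  ]
}}

```text
time: 11.15
eef_pos: [0.4982, -0.0529, 0.2148]
ee_rot: [-0.152, 0.988, -0.0, 0.001]
force: [-0.1, 0.0, 0.4]
grip_width: 0.001
gripper_force: 0.0
```

Run:
```python
from h import *
s,T=st();pin('w10')
P=np.load('pics/w10.npz')['P'];im=np.load('pics/w10.npz')['im'];hsv=cv2.cvtColor(im,cv2.COLOR_BGR2HSV)
k=(hsv[...,0]>18)&(hsv[...,0]<35)&(hsv[...,1]>150)&(P[...,2]>.148)&(P[...,2]<.185)&(np.hypot(P[...,0]-.53,P[...,1]+.043)<.04)
L=(P[k]-s["eef_pos"])@T;print(k.sum(),L.mean(0),np.percentile(L,[2,98],axis=0))
im2,Pt,mt=cloud("top");cv2.imwrite("pics/t2.png",im2)
cv2.imwrite("pics/w10.png",im)
```

```text
t 11.15 p [ 0.4982 -0.0529  0.2148] psi 3.4477 tilt [ 0.0015 -0.    ] F [-0.1  0.   0.4] Tq [-0.01  0.01 -0.03] grip 0.001 0.0 q6 -2.03h.py:23: RuntimeWarning: Mean of empty slice.
  print("head r mean/95%",s.mean().round(4),np.percentile(s,[5,95]).round(4),k.sum()); np.savez(f"pics/{nm}.npz",im=im,P=P);cv2.imwrite(f"pics/{nm}.png",im)
  ret = ret.dtype.type(ret / rcount)
Traceback (most recent call last):
  File "h.py", line 23, in pin
    print("head r mean/95%",s.mean().round(4),np.percentile(s,[5,95]).round(4),k.sum()); np.savez(f"pics/{nm}.npz",im=im,P=P);cv2.imwrite(f"pics/{nm}.png",im)
                                              ~~~~~~~~~~~~~^^^^^^^^^^
IndexError: index -1 is out of bounds for axis 0 with size 0
```

Request:
{"api": "move_arm", "payload": {
  "series": [
    [0,0,1,0,0,0,0],
    [0,0,1,0,0,0,0],
    [0,0,1,0,0,0,0],
    [0,0,0.15,0,0,0,0],
    [0,0,0,0,0,0,0]
  ]
}}

```text
time: 11.7
eef_pos: [0.4979, -0.0526, 0.1507]
ee_rot: [-0.153, 0.988, 0.0, -0.001]
force: [0.8, 1.2, 0.5]
grip_width: -0.001
gripper_force: 0.0
```

Run:
```python
from h import *
st();im,P,m=cloud("scene");print(proj(m,[.597-.069,-.0217-.022,.1635]))
np.savez("pics/s2.npz",im=im,P=P);cv2.imwrite("pics/s2.png",cv2.resize(im[140:250,240:370],None,fx=5,fy=5,interpolation=cv2.INTER_CUBIC))
```

```text
t 11.7 p [ 0.4979 -0.0526  0.1507] psi 3.4492 tilt [-0.0017  0.0003] F [0.8 1.2 0.5] Tq [ 0.01 -0.03 -0.04] grip -0.001 0.0 q6 -2.03
[323.25281518 178.52115104]
```

View pics/s2.png

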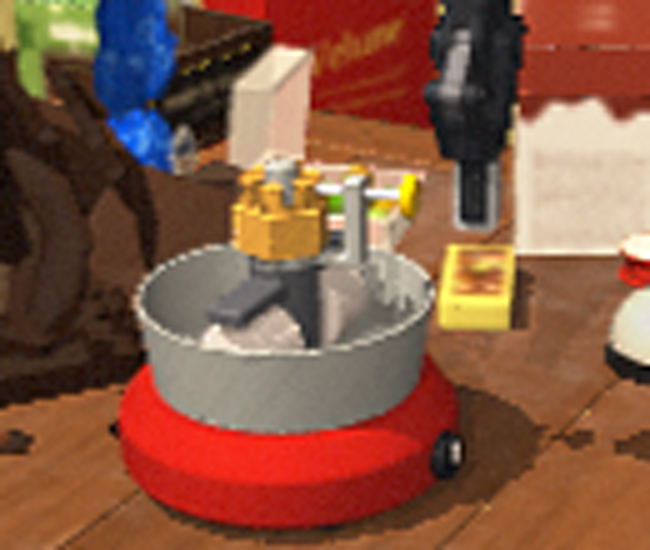

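The closed fingertip at (477,200) stands outboard of the head at (408,195), at its height, and the rod is in the crown. Approaching.

Request:
{"api": "move_arm", "payload": {
  "series": [
    [-0.4,0,0,0,0,0,0],
    [-0.4,0,0,0,0,0,0],
    [-0.15,0,0,0,0,0,0],
    [-0.1,0,0,0,0,0,0],
    [-0.1,0,0,0,0,0,0],
    [-0.1,0,0,0,0,0,0],
    [-0.1,0,0,0,0,0,0],
    [-0.1,0,0,0,0,0,0]
  ]
}}

```text
time: 12.55
eef_pos: [0.5253, -0.044, 0.1512]
ee_rot: [-0.153, 0.988, 0.0, -0.0]
force: [-2.8, -0.1, 1.3]
grip_width: -0.004
gripper_force: 0.7
```

Request:
{"api": "move_arm", "payload": {
  "series": [
    [-0.1,0,0,0,0,0,0],
    [-0.1,0,0,0,0,0,0],
    [-0.1,0,0,0,0,0,0]
  ]
}}

```text
time: 12.85
eef_pos: [0.531, -0.0422, 0.1512]
ee_rot: [-0.153, 0.988, 0.0, -0.0]
force: [-2.2, -1.0, 1.6]
grip_width: -0.001
gripper_force: 1.1
```

Request:
{"api": "move_arm", "payload": {
  "series": [
    [-0.08,0,0,0,0,0,0],
    [-0.08,0,0,0,0,0,0],
    [0,0,0,0,0,0,0]
  ]
}}

```text
time: 13.15
eef_pos: [0.5344, -0.0411, 0.1512]
ee_rot: [-0.153, 0.988, 0.0, -0.0]
force: [-1.9, 1.0, 1.0]
grip_width: -0.0
gripper_force: 0.9
```

Request:
{"api": "move_arm", "payload": {
  "series": [
    [-0.05,0,0,0,0,0,0],
    [-0.05,0,0,0,0,0,0]
  ]
}}

```text
time: 13.35
eef_pos: [0.5359, -0.0406, 0.1512]
ee_rot: [-0.153, 0.988, 0.0, -0.0]
force: [-3.6, 0.7, 1.5]
grip_width: 0.001
gripper_force: 1.5
```

Request:
{"api": "move_arm", "payload": {
  "series": [
    [-0.04,0,0,0,0,0,0],
    [0,0,0,0,0,0,0]
  ]
}}

```text
time: 13.55
eef_pos: [0.5369, -0.0403, 0.1512]
ee_rot: [-0.153, 0.988, 0.0, -0.0]
force: [-2.7, -0.1, 1.0]
grip_width: 0.003
gripper_force: 1.3
```

Request:
{"api": "move_arm", "payload": {
  "series": [
    [-0.04,0,0,0,0,0,0],
    [0,0,0,0,0,0,0]
  ]
}}

```text
time: 13.75
eef_pos: [0.5376, -0.0401, 0.1512]
ee_rot: [-0.153, 0.988, 0.0, -0.0]
force: [-2.7, 0.7, 1.7]
grip_width: 0.001
gripper_force: 1.4
```

Run:
```python
from h import *
s,T=st();im,P,m=cloud("scene");hsv=cv2.cvtColor(im,cv2.COLOR_BGR2HSV)
def head(im,P):
    hsv=cv2.cvtColor(im,cv2.COLOR_BGR2HSV);v,u=np.where((hsv[...,0]>22)&(hsv[...,0]<33)&(hsv[...,1]>170)&(abs(P[...,2]-.163)<.015));k=(u>310)&(u<330)
    q=P[v[k],u[k]];print(k.sum(),u[k].mean(),v[k].mean(),q.mean(0), -((q.mean(0)[:2]-[.597,-.0217])@[np.cos(.308),np.sin(.308)]))
D=np.load("pics/s2.npz");head(D["im"],D["P"]);head(im,P)
for r in (.072,.052): print(proj(m,[.597-r*np.cos(.308),-.0217-r*np.sin(.308),.1635]))
```

```text
t 13.75 p [ 0.5376 -0.0401  0.1512] psi 3.4492 tilt [-0.0003  0.0002] F [-2.7  0.7  1.7] Tq [0.15 0.51 0.  ] grip 0.001 1.4 q6 -2.0
17 321.0 178.1764705882353 [ 0.52936411 -0.03503196  0.16698055] 0.06849469667213598
17 313.05882352941177 177.11764705882354 [ 0.54983968 -0.02935554  0.16776038] 0.04726184059325846
[323.08890742 178.51416122]
[315.57592592 177.88752845]
```

The head has moved about 21 mm (13 → 34 mm), which is nearly home. A bit more, until the force rises.

Request:
{"api": "move_arm", "payload": {
  "series": [
    [-0.03,0,0,0,0,0,0],
    [0,0,0,0,0,0,0]
  ]
}}

```text
time: 14.0
eef_pos: [0.5378, -0.04, 0.1512]
ee_rot: [-0.153, 0.988, 0.0, -0.001]
force: [-4.4, 0.3, 3.3]
grip_width: 0.001
gripper_force: 2.2
```

Request:
{"api": "move_arm", "payload": {
  "series": [
    [-0.03,0,0,0,0,0,0],
    [0,0,0,0,0,0,0]
  ]
}}

```text
time: 14.2
eef_pos: [0.5379, -0.0399, 0.1511]
ee_rot: [-0.153, 0.988, 0.0, -0.001]
force: [-6.2, -0.0, 3.9]
grip_width: -0.002
gripper_force: 3.2
```

The TCP has stopped advancing and the force has risen to 6 N, so the pin is home. Backing off.

Request:
{"api": "move_arm", "payload": {
  "series": [
    [0.2,0,0,0,0,0,0],
    [0.5,0,0,0,0,0,0],
    [1,0,0,0,0,0,0],
    [1,0,0,0,0,0,0],
    [0.5,0,-0.5,0,0,0,0],
    [0,0,-1,0,0,0,0],
    [0,0,-1,0,0,0,0],
    [0,0,-1,0,0,0,0],
    [0,0,0,0,0,0,0],
    [0,0,0,0,0,0,0]
  ]
}}

```text
time: 15.2
eef_pos: [0.4785, -0.0593, 0.222]
ee_rot: [-0.153, 0.988, -0.0, 0.001]
force: [-0.9, -0.9, 0.5]
grip_width: -0.001
gripper_force: 0.0
```

Run:
```python
from h import *
st();im,P,m=cloud("scene");hsv=cv2.cvtColor(im,cv2.COLOR_BGR2HSV)
v,u=np.where((hsv[...,0]>22)&(hsv[...,0]<33)&(hsv[...,1]>170)&(abs(P[...,2]-.163)<.015));k=(u>305)&(u<330)
q=P[v[k],u[k]].mean(0);print(k.sum(),u[k].mean(),v[k].mean(),q,-((q[:2]-[.597,-.0217])@[np.cos(.308),np.sin(.308)]))
cv2.imwrite("pics/s3.png",cv2.resize(im[140:250,240:370],None,fx=5,fy=5,interpolation=cv2.INTER_CUBIC))
```

```text
t 15.2 p [ 0.4785 -0.0593  0.222 ] psi 3.4491 tilt [ 0.0025 -0.0004] F [-0.9 -0.9  0.5] Tq [-0.   -0.05 -0.03] grip -0.001 0.0 q6 -2.05
22 313.45454545454544 177.6818181818182 [ 0.54976585 -0.03106541  0.16567782] 0.04785054968076228
```

View pics/s3.png

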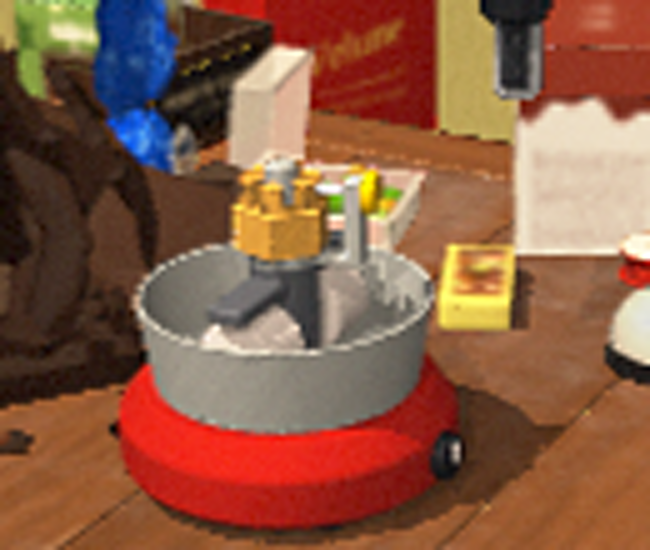

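The head is close behind the guide at (370,188) and has stayed there, and the gripper is clear at (517,60).

```bash
python3 -c "
from cell import ctrl
print(ctrl.hand_in())"
```

```text
the job is handed in; nothing more can be done
None
```

I turned the nut clockwise to the next slot, where the pin dropped in, then pushed the pin home by its head (21 mm further, about 7 N at the stop) and backed the arm clear; handed in at 15 s, no verdict shown.

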